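# Wind the pan lift up to the landing ledge

## Robot

A 6-joint arm with a two-finger parallel gripper is mounted at the origin on the work surface. World frame = base frame: x ahead of the robot, y to its left, z up, the work surface at z = 0. Lengths are in m, angles in rad, forces in N, time in s.
With the tool pointing down it reaches from about 0.375 to 0.975 m from the base axis. Payload 3.8 kg.
Tool frame: the origin (TCP) lies midway between the tips of the shut fingers; the grasp point (between the pads) lies 19 mm behind it; z points along the fingers, y is the direction in which the jaws open and shut (so a half turn about z gives the same grasp; the last joint's range is limited). The gripper opens to 85 mm and grips with 20 to 120 N. Pads are 22 mm wide; open, the fingers measure 114 mm over their backs; the gripper's body (76 mm by 85 mm) begins 54 mm behind the grasp point. The pads swing forward as they close: fully open they stand 13 mm farther back than shut.
Start: joints at [1.129, 0.264, 1.604, -0, 1.274, -0.037], TCP at [0.266, 0.62, 0.231] pointing down, gripper open.
Joint ranges: [-2.63, 2.63], [-0.94, 2.18], [0.31, 2.57], [-1.31, 4.45], [0, 2.66], [-2.55, 2.55]. Speed limits (rad/s): [2.57, 2.57, 3.14, 3.14, 3.14, 3.14].

## Interface

Orientations are given as a rotation vector (axis times angle).
In Python, from workcell import bot gives the robot as it stands.
- The arm moves only by the shell command python3 -m inch 'ROWS' [FORCE]. ROWS is JSON, a list of rows, each an object of numbers: "dx", "dy", "dz": the shift along the tool's x, y, z in m; "ax", "ay", "az": the turn, a rotation vector about the tool's x, y, z in degrees; "fingers": the opening, from -1 (shut) to 1 (fully open). A call has 1 to 20 rows; each row is the pose to reach, as a shift and turn from the pose measured when the call began, along the tool's axes at that moment; what a row does not reach only later rows make up. A row lasts 1/8 s, in which the tool goes at most 62.5 mm and 10.7 degrees, less where a joint would pass 70% of its speed; a pose out of reach is approached as far as the arm can. A call with a gripper value outside its range is refused whole. The fingers move at their own pace and stop on an object; FORCE is the grip in N (left out, the last holds). Time passes only in rows, so rows that repeat a pose let the fingers close. It gives the time, the measured TCP pose, the force and the opening at its end, in the units of the state.
- bot.read_state(): the state, without advancing time (a new reading comes with each control period).
- bot.read_camera(name): name is "scene" or "top"; returns (picture, depth): 400x640x3 uint8, blue, green, red; 400x640 float32, m along the optical axis (not along the pixel's ray), 0 where there is no reading.
- bot.get_calibration(name): a dict with "intrinsics" (3x3 intrinsics, pixels), "view" (4x4, takes a point from world to camera coordinates). Camera axes: x right, y down, z forward; pixel columns grow to the right and rows downward; lengths in m; the calibration is good to about 2 mm. A picture is of the moment at which its call begins. get_calibration takes no time and is no camera call.
- bot.finish_job(): hands the job in, once; it reports no verdict.
Trained networks look in the newest picture that a camera, given by its name, has taken for a name from the list of things; names that differ only in an ending like _2 or _b are one class to them, and where a whole thing is asked for, a point or a joint stands for the part that bears it (a point fixed in the world has none). Each returns a list of dicts, best first, with "p" (0 to 1); they miss things now and then, are a little off and sometimes report something else, mostly with a low value. They report only what shows in the picture. A call takes as long as a camera call. They do not tell look-alikes from the thing itself.
- bot.masks_of(camera, thing): "region" (400x640 bool, what is visible of it) and "box" ([left, top, right, bottom] in pixels, round what is visible of it).
The state is a dict: "time": time; "q": joint angles; "joint_vel": joint speeds; "joint_torque": joint torques, N m; "tool_pos": TCP position; "tcp_rot": TCP orientation; "wrist_force": force on the tool from outside, world axes, zero at the start; "torque": the same for the moment, N m; "width": opening from 0.0 (shut) to 1.0 (fully open).
Only numpy, scipy, OpenCV 4.12 (cv2) and the standard library are available. Lean on these libraries where they do the work, as an engineer would, in place of code of your own. Each camera call takes 0.05 s, during which the arm holds its last target. There are 200 camera calls.

## Task

The pan in the screw lift hangs too low to be slid onto the steel landing ledge beside it. Fit the loose crank squarely and fully home on the square end of the lift's screw, gently, feeling for the flats of the square, then wind it clockwise without forcing it until the pan's rim is flush with the top of the ledge. Leave the crank seated on the screw and the other kitchen things where they are.

Things in the scene. Friction and masses are not known exactly. Their poses are not given: they have to be found in the camera images.
- shaft_foot (a point): On the screw's upright axis, on top of the dark round collar (36 mm across) of the lift's top plate, 155 mm above the table; the hub comes to rest here. Axes of the fixed lift: z up, y towards the pan. They do not tell how the square stub above is turned.
- shaft_tip (a point): Centre of the top of the square steel stub (18 x 18 mm, 24 mm tall, upright) that turns with the screw, 24 mm above shaft_foot. How the square is turned differs from start to start and is NOT measured (these axes are the fixed lift's): see it or feel for it, pressing with a few N. The crank's socket drops over it within about 0.1 rad of any of four positions a quarter turn apart.
- crank_hub (a point): Grasp point of the loose steel crank's square hub, on the socket axis, 30 mm above its underside. The hub is 40 x 40 mm, 52 mm tall, and stands on the table, socket down. Axes: z up, x along the arm to the knob; grip the hub's +y and -y faces. The arm is 18 mm wide, 8 mm thick, its top level with the hub's. The crank weighs 0.35 to 0.55 kg.
- crank_foot (a point): Centre of the hub's underside, at the mouth of the socket, which is 20 mm square, 26 mm deep, sides parallel to the hub's; same axes as crank_hub. Fully home it lies on shaft_foot.
- crank_knob (a point): On the axis of the crank's black plastic knob, about half-way up, 75 mm from the hub's axis along the crank's x, 81 mm above the hub's underside. The knob is upright, 25 mm thick, 48 mm tall (from 28 mm below to 20 mm above this point) and spins freely on its pin, so it can be held without turning as it goes round. 15 N on it is ample.
- pan_rim (a point): Middle of the top face of the far rim (the side towards the ledge, the lift's +y) of the steel pan, 108 x 176 mm inside, that hangs in the lift's carriage. It rises with the carriage.
- ledge_edge (a point): Middle of the near edge of the top of the landing ledge, a 170 x 130 mm steel plate on two legs beside the pan, 14 mm beyond the pan_rim point or so. Its height differs from start to start. The ledge is fixed.
- jack: The screw lift, bolted down: base 150 x 340 mm, two guide rods, top plate 130 x 56 mm. Origin on the table under the screw; z up, y towards pan and ledge. Clockwise turning, seen from above, lifts the pan 15 mm a turn; 10 to 35 mm are needed. The screw is stiff (about 0.3 N m, 4 N at the knob) and stays where left. The pan always stays below the stub.
- crank: The loose crank as a whole; origin at the centre of the hub's underside, x towards the knob, z up.
- bowls_tall_mid (a point): Bystander: pile of seven steel bowls, 110 mm across, 112 mm tall; its centre.
- bowls_low_mid (a point): Bystander: pile of four steel bowls, 100 mm across, 64 mm tall; its centre.
- cup: Bystander: steel cup, 72 mm across, 75 mm tall; origin under its centre.
- oil: Bystander: amber glass bottle, 60 mm across, 170 mm tall; origin under its centre.
- mallet: Bystander: meat hammer with a wooden handle, lying on the table.
- ladle: Bystander: steel spoon lying on the table.
- jar: Bystander: glass jar with steel lid, 64 mm across, 80 mm tall; origin under its centre.
Not all that is in view belongs to the job. Leave any blue or turquoise look-alike of the crank alone.

How it is judged:
By the outcome, as a careful person would: the job done as asked, in the order asked, and still so for the second after the job is handed in, with the robot touching nothing.
It also fails if it takes over 72 s, if anything falls off the work surface, if the arm or the gripper's body presses on something with over 40 N, if the wrist force passes 120 N, or if a joint passes its speed limit or range.

## Working session

There is one attempt and no reset: what is moved stays moved. The work goes in short steps, Python scripts to look and compute and a shell command to move; the robot and the scene stay as the last step left them, time stands still between calls to the robot, and variables do not carry over. Pictures are saved under pics/ and viewed, about 8 in all and at most 12, crops included, and the job is handed in when it is done.

```bash
mkdir -p pics; cat > h.py <<'E'
import numpy as np, cv2
from workcell import bot
def cam(n):
    im,d=bot.read_camera(n); c=bot.get_calibration(n)
    return im,d,np.array(c["intrinsics"]),np.array(c["view"])
def cloud(d,K,V):
    v,u=np.mgrid[:d.shape[0],:d.shape[1]]
    P=np.stack([(u-K[0,2])/K[0,0]*d,(v-K[1,2])/K[1,1]*d,d],-1)
    return (P-V[:3,3])@V[:3,:3]
def proj(p,K,V):
    q=V[:3,:3]@np.array(p)+V[:3,3]; q=K@q; return q[:2]/q[2]
E
python3 - <<'E'
from h import *
print({k:np.round(v,3) if not isinstance(v,float) else v for k,v in bot.read_state().items()})
for n in("scene","top"):
    im,d,K,V=cam(n); cv2.imwrite(f"pics/{n}0.png",im); np.savez(f"{n}0.npz",im=im,d=d,K=K,V=V)
    P=cloud(d,K,V)
    print(n,"campos",np.round(-V[:3,:3].T@V[:3,3],3),K[0,0])
    for t in("crank","jack","crank_hub","crank_knob","shaft_tip","pan_rim","ledge_edge","oil","cup","jar","bowls_tall_mid","bowls_low_mid","mallet","ladle"):
        for r in bot.masks_of(n,t)[:3]:
            m=r["region"]&(d>0)
            if m.sum(): print(t,round(r["p"],2),r["box"],np.round(np.median(P[m],0),3),np.round(P[m].min(0),3),np.round(P[m].max(0),3))
E
```

```text
{'time': 0.0, 'q': array([ 1.129,  0.265,  1.605,  0.   ,  1.274, -0.037]), 'joint_vel': array([ 0.   ,  0.   , -0.001,  0.   , -0.   , -0.   ]), 'joint_torque': array([ 2.0000e-03, -5.1511e+01, -3.6731e+01, -0.0000e+00,  1.3000e-02,
        0.0000e+00]), 'tool_pos': array([0.266, 0.62 , 0.23 ]), 'tcp_rot': array([-6.310e-01, -3.077e+00,  3.000e-03]), 'wrist_force': array([ 0.015,  0.177, -0.007]), 'torque': array([0.013, 0.017, 0.018]), 'width': 0.9993811433064286}
scene campos [1.454 0.155 1.254] 410.9515796866471
crank 0.87 [265.8, 213.9, 298.9, 237.3] [ 0.577 -0.192  0.05 ] [ 0.507 -0.294 -0.004] [ 0.606 -0.155  0.105]
crank 0.78 [283.4, 133.7, 299.7, 163.2] [ 0.192 -0.294  0.049] [ 0.105 -0.324 -0.004] [ 0.223 -0.277  0.104]
crank 0.76 [196.3, 155.9, 228.5, 172.5] [ 0.33  -0.599  0.052] [ 0.238 -0.699 -0.005] [ 0.382 -0.557  0.106]
jack 0.77 [331.5, 203.3, 432.8, 287.6] [0.594 0.175 0.054] [ 0.392 -0.016 -0.007] [0.704 0.335 0.184]
jack 0.67 [269.1, 219.4, 299.6, 237.2] [ 0.577 -0.192  0.051] [ 0.519 -0.26  -0.004] [ 0.606 -0.155  0.105]
crank_hub 0.71 [268.3, 215.7, 297.2, 233.
[... 4131 characters left out ...]
333  0.144 -0.008] [0.401 0.222 0.088]
jar 0.7 [186.7, 135.7, 301.3, 199.9] [0.577 0.161 0.053] [ 0.471 -0.02  -0.008] [0.704 0.361 0.183]
bowls_tall_mid 0.65 [389.1, 220.6, 425.6, 255.4] [ 0.338 -0.362  0.103] [ 0.285 -0.444 -0.003] [ 0.399 -0.311  0.118]
bowls_tall_mid 0.31 [187.4, 133.7, 298.7, 199.7] [0.577 0.16  0.053] [ 0.471 -0.017 -0.008] [0.68  0.351 0.183]
bowls_low_mid 0.81 [384.6, 108.8, 419.4, 136.0] [ 0.724 -0.373  0.055] [ 0.677 -0.434 -0.005] [ 0.775 -0.324  0.071]
mallet 0.72 [281.4, 211.5, 358.8, 251.2] [ 0.37  -0.06   0.023] [ 0.3   -0.227 -0.008] [0.42  0.039 0.033]
ladle 0.64 [296.9, 74.9, 310.7, 132.0] [ 0.782 -0.031  0.012] [ 0.707 -0.064 -0.005] [ 0.912 -0.013  0.028]
```

View pics/scene0.png

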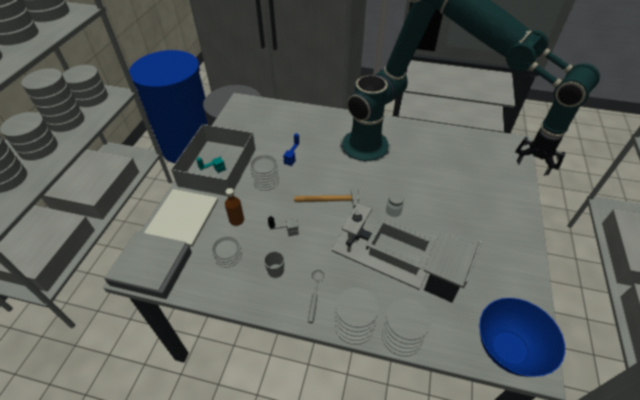

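View pics/top0.png

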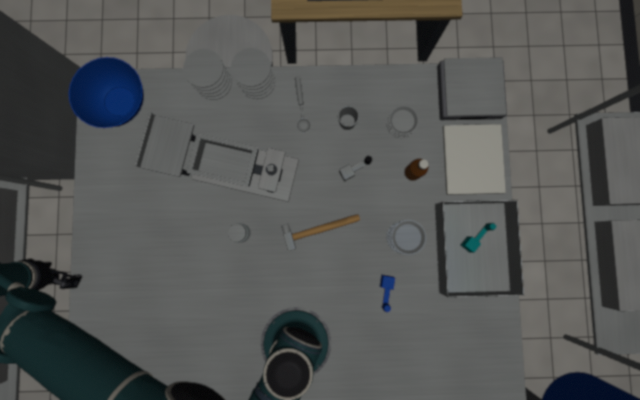

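Scene and top views: the steel crank with the black knob is at top px (345,172)→(368,160), stub near (271,168), pan (225,160), ledge (168,145). Next I measure those from the depth cloud, with enlarged crops.

```bash
cat > m.py <<'E'
from h import *
tiles=[]
for n in("top","scene"):
    z=np.load(n+"0.npz"); im,d,K,V=[z[k] for k in("im","d","K","V")]; P=cloud(d,K,V); ok=d>0
    X,Y,Z=P[...,0],P[...,1],P[...,2]
    def S(name,m):
        m=m&ok; q=P[m]
        if len(q): print(n,name,len(q),"med",np.round(np.median(q,0),4),"mid",np.round((q.min(0)+q.max(0))/2,4),"ext",np.round(np.ptp(q,axis=0),4))
        return q
    c=(X>.5)&(X<.64)&(Y>-.3)&(Y<-.13)
    S("hubarm",c&(Z>.046)&(Z<.058)); S("knob",c&(Z>.075))
    q=S("arm+hub",c&(Z>.046)&(Z<.058))
    print(cv2.minAreaRect(q[:,:2].astype(np.float32)))
    j=(X>.45)&(X<.72)&(Y>-.05)&(Y<.33)
    S("stub",j&(Z>.172)&(Z<.19)); S("collar",j&(Z>.15)&(Z<.16)); q=S("plate",j&(Z>.135)&(Z<.15)&(Y<.12))
    h,e=np.histogram(Z[j&ok&(Z>.005)],np.arange(.005,.19,.005)); print(dict(zip(np.round(e,3),h)))
    l=(X>.5)&(X<.8)&(Y>.3)&(Y<.5)&(Z>.05)
    h,e=np.histogram(Z[l&ok],np.arange(.05,.19,.005)); print(dict(zip(np.round(e,3),h)))
    if n=="top": boxes=[(325,145,385,190),(180,130,305,205)]
    else: boxes=[(260,205,310,245),(330,195,490,305)]
    for b in boxes:
        t=im[b[1]:b[3],b[0]:b[2]]; s=min(390/t.shape[1],290/t.shape[0]); t=cv2.resize(t,None,fx=s,fy=s,interpolation=cv2.INTER_CUBIC)
        t=cv2.convertScaleAbs(t,alpha=1.7); u=np.zeros((290,390,3),np.uint8); u[:t.shape[0],:t.shape[1]]=t; tiles.append(u)
cv2.imwrite("pics/crops.png",np.vstack([np.hstack(tiles[:2]),np.hstack(tiles[2:])]))
E
python3 m.py
```

```text
top hubarm 208 med [ 0.5665 -0.1925  0.0521] mid [ 0.563  -0.2029  0.0521] ext [0.0588 0.0843 0.0117]
top knob 53 med [ 0.5893 -0.2494  0.0986] mid [ 0.5916 -0.2491  0.0922] ext [0.0247 0.0222 0.0287]
top arm+hub 208 med [ 0.5665 -0.1925  0.0521] mid [ 0.563  -0.2029  0.0521] ext [0.0588 0.0843 0.0117]
((0.5687087178230286, -0.2041672021150589), (0.038733869791030884, 0.08583430200815201), 26.26424217224121)
top stub 40 med [0.5545 0.0554 0.1795] mid [0.5539 0.0557 0.1781] ext [0.0184 0.0189 0.0106]
top collar 261 med [0.5496 0.0528 0.1521] mid [0.5958 0.1662 0.1549] ext [0.218  0.2964 0.0098]
top plate 457 med [0.5523 0.0562 0.1476] mid [0.5552 0.0561 0.144 ] ext [0.1351 0.0812 0.012 ]
{np.float64(0.005): np.int64(349), np.float64(0.01): np.int64(674), np.float64(0.015): np.int64(434), np.float64(0.02): np.int64(28), np.float64(0.025): np.int64(0), np.float64(0.03): np.int64(0), np.float64(0.035): np.int64(4), np.float64(0.04): np.int64(26), np.float64(0.045): np.int64(528), np.float64(0.05): np.int64(729), np.float64(0.055): np.int64(133), np.float64(0.06): np.int64(37), np.float64
[... 3771 characters left out ...]
0.08): np.int64(34), np.float64(0.085): np.int64(35), np.float64(0.09): np.int64(33), np.float64(0.095): np.int64(44), np.float64(0.1): np.int64(34), np.float64(0.105): np.int64(32), np.float64(0.11): np.int64(97), np.float64(0.115): np.int64(7), np.float64(0.12): np.int64(1), np.float64(0.125): np.int64(0), np.float64(0.13): np.int64(21), np.float64(0.135): np.int64(192), np.float64(0.14): np.int64(1218), np.float64(0.145): np.int64(358), np.float64(0.15): np.int64(12), np.float64(0.155): np.int64(4), np.float64(0.16): np.int64(12), np.float64(0.165): np.int64(13), np.float64(0.17): np.int64(72), np.float64(0.175): np.int64(13), np.float64(0.18): np.int64(0), np.float64(0.185): np.int64(0)}
```

View pics/crops.png

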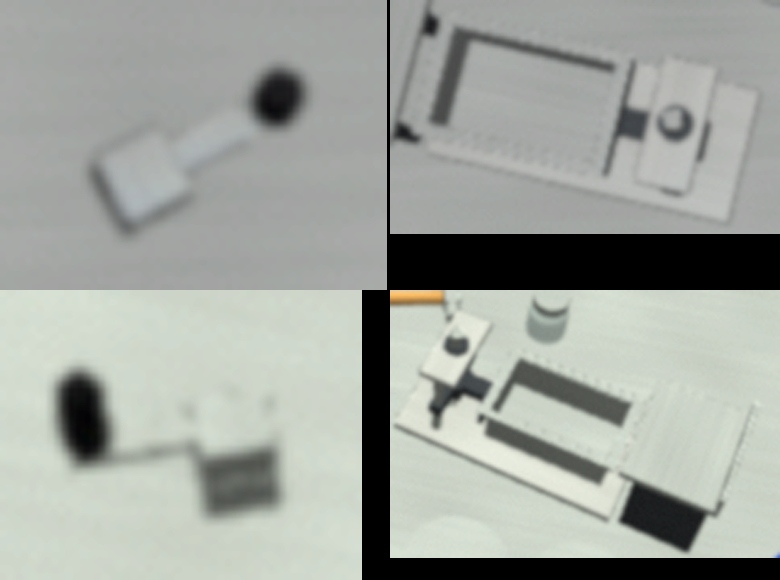

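Top crop: the stub shows as a tilted bright square on the dark collar, and the crank arm points to upper right. I'll fit rendered models to the grey values to get pose and stub angle, and fit the heights of rim and ledge.

```bash
cat > fit.py <<'E'
from h import *
from scipy.optimize import minimize
SS=8
def sq(cx,cy,z,a,b,yaw,ox=0,oy=0):
    c,s=np.cos(yaw),np.sin(yaw); L=np.array([[a,b],[-a,b],[-a,-b],[a,-b]])/2+[ox,oy]
    return np.c_[L@np.array([[c,s],[-s,c]])+[cx,cy],np.full(4,z)]
def circ(cx,cy,z,r):
    t=np.linspace(0,2*np.pi,24,endpoint=False); return np.c_[cx+r*np.cos(t),cy+r*np.sin(t),np.full(24,z)]
def prism(T,z0):
    B=T.copy(); B[:,2]=z0; n=len(T)
    return [np.array([T[i],T[(i+1)%n],B[(i+1)%n],B[i]]) for i in range(n)]
def facing(F,C):
    n=np.cross(F[1]-F[0],F[2]-F[0]); return n@(C-F.mean(0))
def render(faces,K,V,box):
    x0,y0,x1,y1=box; L=np.zeros(((y1-y0)*SS,(x1-x0)*SS),np.int32)
    for lab,F in faces:
        uv=np.array([proj(p,K,V) for p in F]); uv=(uv-[x0,y0]+.5)*SS-.5
        cv2.fillPoly(L,[np.round(uv*16).astype(np.int32)],int(lab),shift=4)
    return L
def resid(faces,im,K,V,box,sig,full=False):
    x0,y0,x1,y1=box; L=render(faces,K,V,box); A=[]
    for l in np.unique(L):
        A.append(cv2.resize(cv2.GaussianBlur((L==l).astype(np.float32),(0,0),sig*SS),(x1-x0,y1-y0),interpolation=cv2.INTER_AREA).ravel())
    A=np.array(A).T; b=im[y0:y1,x0:x1].mean(2).ravel()
    w=np.linalg.solve(A.T@A+1e-2*np.eye(A.shape[1]),A.T@b); return np.mean((A@w-b)**2)
def stub(p,C):
    x,y,yaw=p; f=[(1,circ(x,y,.155,.018))]
    T=sq(x,y,.179,.018,.018,yaw)
    for i,F in enumerate(prism(T,.155)):
        # outward normal
        n=F[:2].mean(0)[:2]-np.array([x,y])
        if n@(C[:2]-F.mean(0)[:2])>0: f.append((2+i,F))
    return f+[(9,T)]
def crank(p,C,z=0):
    x,y,yaw=p; f=[]; T=sq(x,y,z+.052,.04,.04,yaw)
    for i,F in enumerate(prism(T,z)):
        if (F[:2].mean(0)[:2]-[x,y])@(C[:2]-F.mean(0)[:2])>0: f.append((2+i,F))
    f.append((9,sq(x,y,z+.052,.055,.018,yaw,.0475))); f.append((9,T))
    kx,ky=x+.075*np.cos(yaw),y+.075*np.sin(yaw)
    for h in np.linspace(.053,.101,9): f.append((10,circ(kx,ky,z+h,.0125)))
    return f
def run(model,im,K,V,ctr,yaws,r=10,sig=.9):
    C=-V[:3,:3].T@V[:3,3]; u=proj(ctr,K,V); box=(int(u[0]-r),int(u[1]-r),int(u[0]+r),int(u[1]+r)); out=[]
    for y0 in yaws:
        o=minimize(lambda q:resid(model([q[0]/1e3,q[1]/1e3,q[2]/50],C),im,K,V,box,sig),[ctr[0]*1e3,ctr[1]*1e3,y0*50],method="Nelder-Mead",options=dict(initial_simplex=np.array([ctr[0]*1e3,ctr[1]*1e3,y0*50])+np.array([[0,0,0],[3,0,0],[0,3,0],[0,0,5]]),maxiter=90,fatol=1e-3))
        out.append((o.fun,o.x[0]/1e3,o.x[1]/1e3,np.degrees(o.x[2]/50)))
    return sorted(out)
def heights(P,d,yaw,s):
    # rim and ledge heights in jack frame
    a=np.array([np.cos(yaw),np.sin(yaw)]); b=np.array([-a[1],a[0]]); u=(P[...,:2]-s)@a; v=(P[...,:2]-s)@b
    return u,v
E
python3 - <<'E'
from fit import *
for n in("top","scene"):
    z=np.load(n+"0.npz"); im,d,K,V=[z[k] for k in("im","d","K","V")]; P=cloud(d,K,V); ok=d>0
    for s in(.6,1.0):
        print(n,s,"stub",[np.round(o,4) for o in run(stub,im,K,V,(.5545,.057,.170),np.radians([0,22,45,67]),8,s)])
        print(n,s,"crank",[np.round(o,4) for o in run(crank,im,K,V,(.564,-.189,.03),np.radians([-62]),24 if n=="top" else 24,s)])
    X,Y,Z=np.moveaxis(P,-1,0)
    m=ok&(X>.45)&(X<.68)&(Y>-.05)&(Y<.12)&(abs(Z-.147)<.006); print("plate",cv2.minAreaRect(P[m][:,:2].astype(np.float32)))
    m=ok&(X>.45)&(X<.8)&(Y>.28)&(Y<.52)&(abs(Z-.1425)<.008); print("ledge",np.median(Z[m]),cv2.minAreaRect(P[m][:,:2].astype(np.float32)))
    m=ok&(X>.45)&(X<.8)&(Y>.08)&(Y<.34)&(abs(Z-.1125)<.008); print("rim",np.median(Z[m]),m.sum(),cv2.minAreaRect(P[m][:,:2].astype(np.float32)))
E
```

```text
top 0.6 stub [array([1.127476e+02, 5.545000e-01, 5.500000e-02, 6.870400e+00]), array([1.149585e+02, 5.542000e-01, 5.520000e-02, 7.523450e+01]), array([1.176008e+02, 5.543000e-01, 5.500000e-02, 2.323190e+01]), array([1.210956e+02, 5.541000e-01, 5.540000e-02, 5.254380e+01])]
top 0.6 crank [array([ 10.3174,   0.5591,  -0.1842, -64.1362])]
top 1.0 stub [array([1.183333e+02, 5.543000e-01, 5.510000e-02, 1.678100e+00]), array([1.195454e+02, 5.541000e-01, 5.510000e-02, 7.459400e+01]), array([1.226287e+02, 5.545000e-01, 5.510000e-02, 2.173180e+01]), array([1.238768e+02, 5.543000e-01, 5.540000e-02, 5.293230e+01])]
top 1.0 crank [array([  9.1139,   0.5586,  -0.1838, -64.0975])]
plate ((0.5550664663314819, 0.05571693927049637), (0.05633637681603432, 0.13009558618068695), 75.53103637695312)
ledge 0.1432882304162097 ((0.6383370757102966, 0.37995803356170654), (0.12928803265094757, 0.17040883004665375), 75.91539001464844)
rim 0.11218571265300899 895 ((0.5962174534797668, 0.21667200326919556), (0.20289935171604156, 0.13059131801128387), 75.3415756225586)
scene 0.6 stub [array([8.07234e+01, 5.56100e-
[... 286 characters left out ...]
 1.0 stub [array([8.39081e+01, 5.56300e-01, 5.66000e-02, 2.62576e+01]), array([8.46668e+01, 5.56200e-01, 5.67000e-02, 4.36336e+01]), array([8.50407e+01, 5.55600e-01, 5.67000e-02, 2.43160e+00]), array([8.75087e+01, 5.56600e-01, 5.67000e-02, 6.80273e+01])]
scene 1.0 crank [array([ 17.7391,   0.5571,  -0.1833, -61.1615])]
plate ((0.5546084046363831, 0.058441586792469025), (0.05730205774307251, 0.1345207542181015), 75.27559661865234)
ledge 0.14302518252672292 ((0.6390306353569031, 0.38310718536376953), (0.12905775010585785, 0.17384997010231018), 76.27304077148438)
rim 0.11190363661633594 701 ((0.6015663146972656, 0.2338467836380005), (0.23619867861270905, 0.13667842745780945), 75.72632598876953)
```

```bash
cat > s.py <<'E'
from fit import *
def stub2(p,C):
    x,y,yaw=p
    f=[(1,circ(x,y,h,.018)) for h in(.148,.150,.152)]+[(8,circ(x,y,.155,.018))]
    return f+stub(p,C)[1:]
t=[]
for n in("top","scene"):
    ims=[cam(n) for _ in range(4)]; im=np.mean([i[0] for i in ims],0).astype(np.float32); K,V=ims[0][2:]
    for s in(.5,.8):
        print(n,s,[np.round(o,4) for o in run(stub2,im,K,V,(.555,.056,.168),np.radians([0,22,45,67]),6,s)])
    u=proj((.555,.056,.168),K,V).astype(int); c=im[u[1]-10:u[1]+10,u[0]-10:u[0]+10]
    c=np.clip((c-c.min())*255/(c.max()-c.min()),0,255).astype(np.uint8); t.append(cv2.resize(c,(390,390),interpolation=cv2.INTER_LINEAR))
cv2.imwrite("pics/stub.png",np.hstack(t))
E
python3 s.py
```

```text
top 0.5 [array([22.811 ,  0.5545,  0.0554,  1.3833]), array([2.42275e+01, 5.54400e-01, 5.54000e-02, 8.69444e+01]), array([25.1731,  0.5543,  0.0554,  6.7494]), array([42.0013,  0.5546,  0.0556, 46.2976])]
top 0.8 [array([12.2884,  0.5545,  0.055 ,  1.2646]), array([12.3823,  0.5545,  0.055 ,  1.1202]), array([1.24847e+01, 5.54600e-01, 5.54000e-02, 9.33897e+01]), array([1.73082e+01, 5.55300e-01, 5.60000e-02, 8.36397e+01])]
scene 0.5 [array([29.1126,  0.5556,  0.0571, 10.0355]), array([29.6618,  0.5556,  0.0569, 16.8663]), array([41.8792,  0.5574,  0.0567, 42.7868]), array([4.49619e+01, 5.56700e-01, 5.64000e-02, 6.89107e+01])]
scene 0.8 [array([26.4866,  0.5554,  0.0569, 18.7027]), array([26.7685,  0.5556,  0.0571,  9.8843]), array([32.4423,  0.5567,  0.0567, 43.2694]), array([3.64824e+01, 5.57000e-01, 5.60000e-02, 6.35958e+01])]
```

View pics/stub.png

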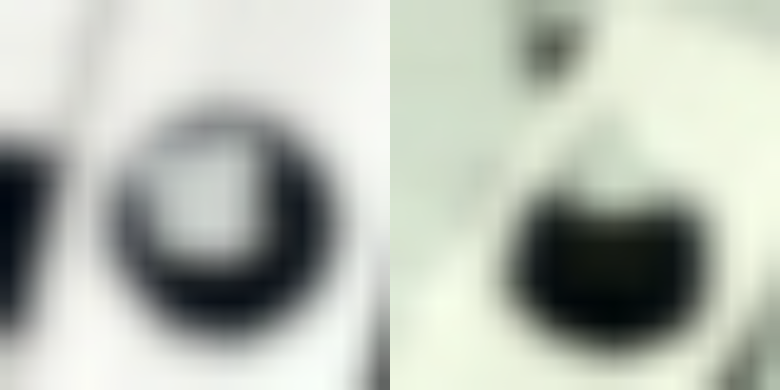

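```bash
cat > to.py <<'E'
import sys,numpy as np
from workcell import bot
from scipy.spatial.transform import Rotation as R
def plan(x,y,z,yaw=None):
    s=bot.read_state(); r=R.from_rotvec(s["tcp_rot"]).as_matrix()
    cur=np.degrees(np.arctan2(r[1,1],r[0,1])); 
    d=r.T@(np.array([x,y,z])-s["tool_pos"]); 
    out={k:round(float(v),4) for k,v in zip(("dx","dy","dz"),d)}
    if yaw is not None:
        a=(yaw-cur+90)%180-90
        T=np.array([[np.cos(np.radians(cur+a)),np.sin(np.radians(cur+a)),0]]).T
        ty=T[:,0]; tz=np.array([0,0,-1.]); tx=np.cross(ty,tz)
        rv=np.degrees((R.from_matrix(r.T)*R.from_matrix(np.c_[tx,ty,tz])).as_rotvec())
        out.update({k:round(float(v),2) for k,v in zip(("ax","ay","az"),rv)})
    return s,cur,out
if __name__=="__main__":
    s,c,o=plan(*map(float,sys.argv[1:])); print("t",round(s["time"],2),"pos",np.round(s["tool_pos"],4),"yaw",round(c,2),"F",np.round(s["wrist_force"],1),"q6",round(s["q"][5],2),"w",round(s["width"],3)); print(o)
E
python3 to.py .558 -.184 .23 27
```

```text
t 1.9 pos [0.2658 0.6205 0.2313] yaw 66.81 F [-0.7  0.4  0.4] q6 -0.04 w 0.996
{'dx': -0.5854, 'dy': -0.6244, 'dz': 0.0013, 'ax': 0.0, 'ay': 0.0, 'az': 39.81}
```

```bash
python3 -m inch '[{"dx":-0.585,"dy":-0.624,"dz":-0.02,"az":39.8,"fingers":1},{"dx":-0.585,"dy":-0.624,"dz":-0.02,"az":39.8,"fingers":1},{"dx":-0.585,"dy":-0.624,"dz":-0.02,"az":39.8,"fingers":1},{"dx":-0.585,"dy":-0.624,"dz":-0.02,"az":39.8,"fingers":1},{"dx":-0.585,"dy":-0.624,"dz":-0.02,"az":39.8,"fingers":1},{"dx":-0.585,"dy":-0.624,"dz":-0.02,"az":39.8,"fingers":1},{"dx":-0.585,"dy":-0.624,"dz":-0.02,"az":39.8,"fingers":1},{"dx":-0.585,"dy":-0.624,"dz":-0.02,"az":39.8,"fingers":1},{"dx":-0.585,"dy":-0.624,"dz":-0.02,"az":39.8,"fingers":1},{"dx":-0.585,"dy":-0.624,"dz":-0.02,"az":39.8,"fingers":1},{"dx":-0.585,"dy":-0.624,"dz":-0.02,"az":39.8,"fingers":1},{"dx":-0.585,"dy":-0.624,"dz":-0.02,"az":39.8,"fingers":1},{"dx":-0.585,"dy":-0.624,"dz":-0.02,"az":39.8,"fingers":1},{"dx":-0.585,"dy":-0.624,"dz":-0.02,"az":39.8,"fingers":1},{"dx":-0.585,"dy":-0.624,"dz":-0.02,"az":39.8,"fingers":1},{"dx":-0.585,"dy":-0.624,"dz":-0.02,"az":39.8,"fingers":1}]'; python3 to.py .558 -.184 .011 27
```

```text
t 1.9 pos [0.2658 0.6205 0.2313] yaw 66.81 F [-0.7  0.4  0.4] q6 -0.04 w 0.996
{'dx': -0.5854, 'dy': -0.6244, 'dz': 0.2203, 'ax': 0.0, 'ay': 0.0, 'az': 39.81}invalid input at $[0]: expected keys dx, dy, dz, ax, ay, az, fingers
```

```bash
python3 -m inch '[{"dx":-0.585,"dy":-0.624,"dz":-0.02,"ax":0,"ay":0,"az":39.8,"fingers":1},{"dx":-0.585,"dy":-0.624,"dz":-0.02,"ax":0,"ay":0,"az":39.8,"fingers":1},{"dx":-0.585,"dy":-0.624,"dz":-0.02,"ax":0,"ay":0,"az":39.8,"fingers":1},{"dx":-0.585,"dy":-0.624,"dz":-0.02,"ax":0,"ay":0,"az":39.8,"fingers":1},{"dx":-0.585,"dy":-0.624,"dz":-0.02,"ax":0,"ay":0,"az":39.8,"fingers":1},{"dx":-0.585,"dy":-0.624,"dz":-0.02,"ax":0,"ay":0,"az":39.8,"fingers":1},{"dx":-0.585,"dy":-0.624,"dz":-0.02,"ax":0,"ay":0,"az":39.8,"fingers":1},{"dx":-0.585,"dy":-0.624,"dz":-0.02,"ax":0,"ay":0,"az":39.8,"fingers":1},{"dx":-0.585,"dy":-0.624,"dz":-0.02,"ax":0,"ay":0,"az":39.8,"fingers":1},{"dx":-0.585,"dy":-0.624,"dz":-0.02,"ax":0,"ay":0,"az":39.8,"fingers":1},{"dx":-0.585,"dy":-0.624,"dz":-0.02,"ax":0,"ay":0,"az":39.8,"fingers":1},{"dx":-0.585,"dy":-0.624,"dz":-0.02,"ax":0,"ay":0,"az":39.8,"fingers":1},{"dx":-0.585,"dy":-0.624,"dz":-0.02,"ax":0,"ay":0,"az":39.8,"fingers":1},{"dx":-0.585,"dy":-0.624,"dz":-0.02,"ax":0,"ay":0,"az":39.8,"fingers":1},{"dx":-0.585,"dy":-0.624,"dz":-0.02,"ax":0,"ay":0,"az":39.8,"fingers":1},{"dx":-0.585,"dy":-0.624,"dz":-0.02,"ax":0,"ay":0,"az":39.8,"fingers":1}]'; python3 to.py .558 -.184 .011 27
```

```text
time: 3.9
tool_pos: [0.5574, -0.1832, 0.251]
tcp_rot: [-1.642, -2.677, -0.0]
wrist_force: [-0.7, 0.5, -0.4]
width: 0.997
t 3.9 pos [ 0.5574 -0.1832  0.251 ] yaw 26.97 F [-0.7  0.5 -0.4] q6 -0.83 w 0.997
{'dx': -0.0012, 'dy': 0.0002, 'dz': 0.24, 'ax': -0.02, 'ay': -0.06, 'az': -0.03}
```

```bash
python3 -m inch '[{"dx":-0.001,"dy":0,"dz":0.05,"ax":0,"ay":0,"az":0,"fingers":1},{"dx":-0.001,"dy":0,"dz":0.1,"ax":0,"ay":0,"az":0,"fingers":1},{"dx":-0.001,"dy":0,"dz":0.15,"ax":0,"ay":0,"az":0,"fingers":1},{"dx":-0.001,"dy":0,"dz":0.19,"ax":0,"ay":0,"az":0,"fingers":1},{"dx":-0.001,"dy":0,"dz":0.22,"ax":0,"ay":0,"az":0,"fingers":1},{"dx":-0.001,"dy":0,"dz":0.238,"ax":0,"ay":0,"az":0,"fingers":1},{"dx":-0.001,"dy":0,"dz":0.238,"ax":0,"ay":0,"az":0,"fingers":1},{"dx":-0.001,"dy":0,"dz":0.238,"ax":0,"ay":0,"az":0,"fingers":-1},{"dx":-0.001,"dy":0,"dz":0.238,"ax":0,"ay":0,"az":0,"fingers":-1},{"dx":-0.001,"dy":0,"dz":0.238,"ax":0,"ay":0,"az":0,"fingers":-1},{"dx":-0.001,"dy":0,"dz":0.238,"ax":0,"ay":0,"az":0,"fingers":-1},{"dx":-0.001,"dy":0,"dz":0.238,"ax":0,"ay":0,"az":0,"fingers":-1},{"dx":-0.001,"dy":0,"dz":0.238,"ax":0,"ay":0,"az":0,"fingers":-1}]' 70; python3 to.py .5555 .0565 .25 4
```

```text
time: 5.52
tool_pos: [0.5594, -0.1844, 0.0148]
tcp_rot: [1.641, 2.676, 0.002]
wrist_force: [0.5, 0.6, 6.1]
width: 0.463
t 5.53 pos [ 0.5594 -0.1844  0.0148] yaw 26.96 F [0.5 0.6 6.1] q6 -0.83 w 0.463
{'dx': 0.2162, 'dy': 0.1063, 'dz': -0.2352, 'ax': 0.13, 'ay': 0.05, 'az': 22.96}
```

```bash
python3 - <<'E'
from h import *
t=[]
for n in("top","scene"):
    im,d,K,V=cam(n); u=proj((.565,-.2,.05),K,V).astype(int); c=im[u[1]-35:u[1]+35,u[0]-40:u[0]+40]
    t.append(cv2.convertScaleAbs(cv2.resize(c,(400,350),interpolation=cv2.INTER_CUBIC),alpha=1.8))
cv2.imwrite("pics/grasp.png",np.hstack(t))
E
```

```text
(no output)
```

View pics/grasp.png

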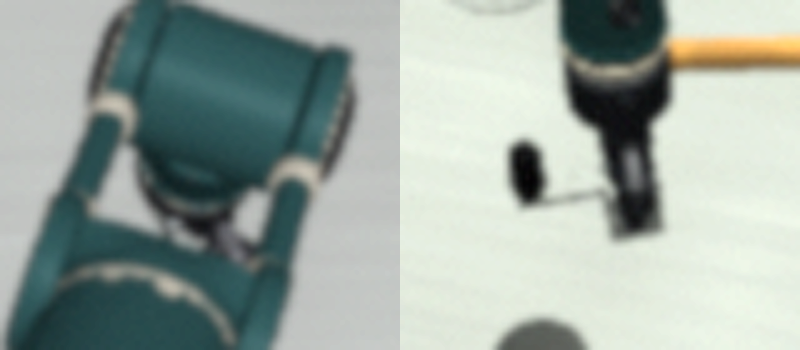

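```bash
python3 -m inch '[{"dx":0,"dy":0,"dz":-0.06,"ax":0,"ay":0,"az":0,"fingers":-1},{"dx":0,"dy":0,"dz":-0.12,"ax":0,"ay":0,"az":0,"fingers":-1},{"dx":0,"dy":0,"dz":-0.18,"ax":0,"ay":0,"az":0,"fingers":-1},{"dx":0.04,"dy":0.02,"dz":-0.22,"ax":0,"ay":0,"az":6,"fingers":-1},{"dx":0.09,"dy":0.044,"dz":-0.235,"ax":0,"ay":0,"az":12,"fingers":-1},{"dx":0.14,"dy":0.069,"dz":-0.235,"ax":0,"ay":0,"az":18,"fingers":-1},{"dx":0.19,"dy":0.094,"dz":-0.235,"ax":0,"ay":0,"az":23,"fingers":-1},{"dx":0.214,"dy":0.105,"dz":-0.235,"ax":0,"ay":0,"az":23,"fingers":-1},{"dx":0.214,"dy":0.105,"dz":-0.235,"ax":0,"ay":0,"az":23,"fingers":-1},{"dx":0.214,"dy":0.105,"dz":-0.235,"ax":0,"ay":0,"az":23,"fingers":-1}]' ; python3 to.py .555 .0547 .2 4
python3 - <<'E'
from fit import *
ims=[cam("scene") for _ in range(2)]; im,d,K,V=ims[-1]; im=im.astype(np.float32)
s=bot.read_state(); z=s["tool_pos"][2]-.0148
np.savez("hov.npz",im=im,d=d,K=K,V=V)
P=cloud(d,K,V); X,Y,Z=np.moveaxis(P,-1,0)
m=(d>0)&(abs(X-.56)<.03)&(abs(Y+.02)<.03)&(Z>z+.05)&(Z<z+.12); print("z",z,"knob cam-side mid",m.sum(),P[m].min(0),P[m].max(0))
u=proj((.555,.04,.22),K,V).astype(int); c=im[u[1]-22:u[1]+28,u[0]-30:u[0]+30].astype(np.uint8)
c=cv2.convertScaleAbs(cv2.resize(c,(720,600),interpolation=cv2.INTER_CUBIC),alpha=1.6)
def dot(p,col):
    q=((proj(p,K,V)-[u[0]-30,u[1]-22]+.5)*12).astype(int); cv2.circle(c,tuple(int(i) for i in q),4,col,-1)
yaw=np.radians(-86); x,y=s["tool_pos"][0]-.0000,s["tool_pos"][1]+.0013
for p in np.r_[sq(x,y,z,.04,.04,yaw),sq(x,y,z+.052,.04,.04,yaw)]: dot(p,(0,0,255))
dot((x+.075*np.cos(yaw),y+.075*np.sin(yaw),z+.101),(0,255,0)); dot((x+.075*np.cos(yaw),y+.075*np.sin(yaw),z+.053),(0,255,0))
for p in sq(.5556,.057,.179,.018,.018,np.radians(4)): dot(p,(255,0,0))
cv2.imwrite("pics/hov.png",c)
E
```

```text
time: 6.88
tool_pos: [0.5546, 0.0535, 0.2487]
tcp_rot: [2.142, 2.297, -0.001]
wrist_force: [0.1, -0.9, -5.7]
width: 0.461
t 6.88 pos [0.5546 0.0535 0.2487] yaw 3.98 F [ 0.1 -0.9 -5.7] q6 -0.02 w 0.461
{'dx': 0.0012, 'dy': 0.0005, 'dz': 0.0487, 'ax': 0.02, 'ay': 0.05, 'az': -0.02}
z 0.23433230267222163 knob cam-side mid 129 [ 0.55076739 -0.02960953  0.28436328] [0.57418152 0.00980013 0.33818952]
```

View pics/hov.png

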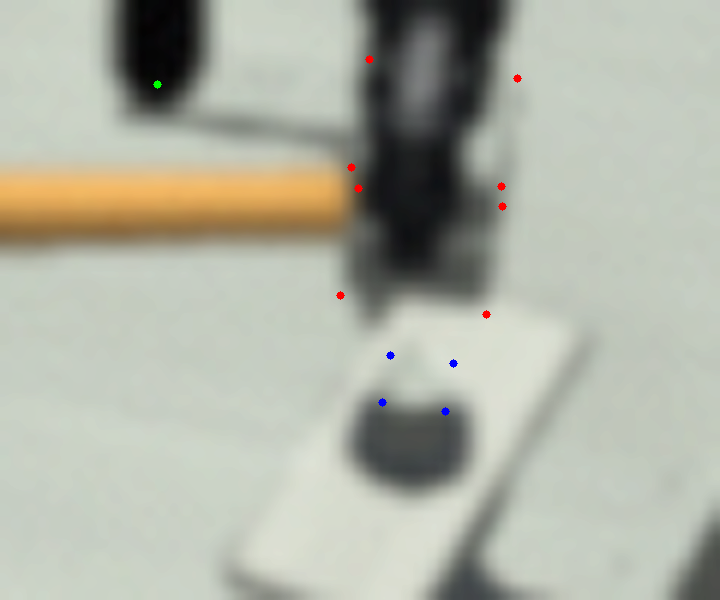

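Scene crop: crank hangs level in the grip (knob foot at px (157,90), predicted (157,84)), over the stub (418,383). Now descend gently.

```bash
python3 -m inch '[{"dx":0.0012,"dy":0.0005,"dz":0.02,"ax":0,"ay":0,"az":0,"fingers":-1},{"dx":0.0012,"dy":0.0005,"dz":0.04,"ax":0,"ay":0,"az":0,"fingers":-1},{"dx":0.0012,"dy":0.0005,"dz":0.05,"ax":0,"ay":0,"az":0,"fingers":-1},{"dx":0.0012,"dy":0.0005,"dz":0.05,"ax":0,"ay":0,"az":0,"fingers":-1},{"dx":0.0012,"dy":0.0005,"dz":0.05,"ax":0,"ay":0,"az":0,"fingers":-1}]' ; python3 to.py .555 .0547 .19 4
```

```text
time: 7.6
tool_pos: [0.5559, 0.0542, 0.1995]
tcp_rot: [2.143, 2.294, 0.002]
wrist_force: [0.2, -0.8, -4.3]
width: 0.459
t 7.6 pos [0.5559 0.0542 0.1995] yaw 3.9 F [ 0.2 -0.8 -4.3] q6 -0.01 w 0.459
{'dx': 0.0006, 'dy': -0.0009, 'dz': 0.0095, 'ax': 0.11, 'ay': 0.04, 'az': -0.1}
```

```bash
python3 -m inch '[{"dx":0.0006,"dy":-0.0009,"dz":0.003,"ax":0,"ay":0,"az":0,"fingers":-1},{"dx":0.0006,"dy":-0.0009,"dz":0.005,"ax":0,"ay":0,"az":0,"fingers":-1},{"dx":0.0006,"dy":-0.0009,"dz":0.007,"ax":0,"ay":0,"az":0,"fingers":-1},{"dx":0.0006,"dy":-0.0009,"dz":0.007,"ax":0,"ay":0,"az":0,"fingers":-1}]' ; python3 to.py .555 .0547 .19 4
```

```text
time: 8.1
tool_pos: [0.5549, 0.0549, 0.1924]
tcp_rot: [2.143, 2.295, 0.002]
wrist_force: [0.2, 1.3, -4.9]
width: 0.46
t 8.1 pos [0.5549 0.0549 0.1924] yaw 3.9 F [ 0.2  1.3 -4.9] q6 -0.01 w 0.46
{'dx': -0.0002, 'dy': 0.0001, 'dz': 0.0024, 'ax': 0.1, 'ay': 0.03, 'az': -0.1}
```

```bash
python3 -m inch '[{"dx":0,"dy":0,"dz":0.001,"ax":0,"ay":0,"az":0,"fingers":-1},{"dx":0,"dy":0,"dz":0.003,"ax":0,"ay":0,"az":0,"fingers":-1},{"dx":0,"dy":0,"dz":0.004,"ax":0,"ay":0,"az":0,"fingers":-1},{"dx":0,"dy":0,"dz":0.004,"ax":0,"ay":0,"az":0,"fingers":-1}]' ; python3 to.py .555 .0547 .19 4
```

```text
time: 8.6
tool_pos: [0.5549, 0.0549, 0.1882]
tcp_rot: [2.144, 2.295, 0.002]
wrist_force: [0.1, 0.3, -5.6]
width: 0.458
t 8.6 pos [0.5549 0.0549 0.1882] yaw 3.9 F [ 0.1  0.3 -5.6] q6 -0.01 w 0.458
{'dx': -0.0002, 'dy': 0.0001, 'dz': -0.0018, 'ax': 0.1, 'ay': 0.02, 'az': -0.1}
```

```bash
python3 -m inch '[{"dx":0,"dy":0,"dz":0.002,"ax":0,"ay":0,"az":0,"fingers":-1},{"dx":0,"dy":0,"dz":0.004,"ax":0,"ay":0,"az":0,"fingers":-1},{"dx":0,"dy":0,"dz":0.006,"ax":0,"ay":0,"az":0,"fingers":-1},{"dx":0,"dy":0,"dz":0.008,"ax":0,"ay":0,"az":0,"fingers":-1},{"dx":0,"dy":0,"dz":0.008,"ax":0,"ay":0,"az":0,"fingers":-1}]' ; python3 to.py .555 .0547 .19 4
```

```text
time: 9.22
tool_pos: [0.5549, 0.0549, 0.1799]
tcp_rot: [2.144, 2.295, 0.001]
wrist_force: [0.7, 1.1, -5.4]
width: 0.461
t 9.22 pos [0.5549 0.0549 0.1799] yaw 3.9 F [ 0.7  1.1 -5.4] q6 -0.01 w 0.461
{'dx': -0.0003, 'dy': 0.0001, 'dz': -0.0101, 'ax': 0.09, 'ay': 0.02, 'az': -0.1}
```

```bash
python3 -m inch '[{"dx":0,"dy":0,"dz":0.002,"ax":0,"ay":0,"az":0,"fingers":-1},{"dx":0,"dy":0,"dz":0.004,"ax":0,"ay":0,"az":0,"fingers":-1},{"dx":0,"dy":0,"dz":0.006,"ax":0,"ay":0,"az":0,"fingers":-1},{"dx":0,"dy":0,"dz":0.008,"ax":0,"ay":0,"az":0,"fingers":-1},{"dx":0,"dy":0,"dz":0.009,"ax":0,"ay":0,"az":0,"fingers":-1},{"dx":0,"dy":0,"dz":0.010,"ax":0,"ay":0,"az":0,"fingers":-1}]' ; python3 to.py .555 .0547 .17 4
```

```text
time: 9.98
tool_pos: [0.5549, 0.055, 0.1699]
tcp_rot: [2.144, 2.295, 0.002]
wrist_force: [1.0, 0.9, -3.9]
width: 0.458
t 9.97 pos [0.5549 0.055  0.1699] yaw 3.9 F [ 1.   0.9 -3.9] q6 -0.01 w 0.458
{'dx': -0.0003, 'dy': 0.0, 'dz': -0.0001, 'ax': 0.1, 'ay': 0.02, 'az': -0.1}
```

```bash
python3 -m inch '[{"dx":0,"dy":0,"dz":0.001,"ax":0,"ay":0,"az":0,"fingers":-1},{"dx":0,"dy":0,"dz":0.0015,"ax":0,"ay":0,"az":0,"fingers":-1},{"dx":0,"dy":0,"dz":0.0015,"ax":0,"ay":0,"az":0,"fingers":-1}]' ; python3 to.py .555 .0547 .17 4
```

```text
time: 10.35
tool_pos: [0.555, 0.055, 0.1698]
tcp_rot: [2.143, 2.295, 0.002]
wrist_force: [-4.2, 1.4, 5.5]
width: 0.459
t 10.35 pos [0.555  0.055  0.1698] yaw 3.9 F [-4.2  1.4  5.5] q6 -0.01 w 0.459
{'dx': -0.0003, 'dy': 0.0, 'dz': -0.0002, 'ax': 0.11, 'ay': 0.02, 'az': -0.1}
```

The crank is home: TCP went 24 mm below first-contact height to 0.170 and met the collar with ~10 N. Release, rise, and locate the knob.

```bash
python3 -m inch '[{"dx":0,"dy":0,"dz":0,"ax":0,"ay":0,"az":0,"fingers":1},{"dx":0,"dy":0,"dz":0,"ax":0,"ay":0,"az":0,"fingers":1},{"dx":0,"dy":0,"dz":0,"ax":0,"ay":0,"az":0,"fingers":1},{"dx":0,"dy":0,"dz":0,"ax":0,"ay":0,"az":0,"fingers":1},{"dx":0,"dy":0,"dz":-0.04,"ax":0,"ay":0,"az":0,"fingers":1},{"dx":0,"dy":0,"dz":-0.09,"ax":0,"ay":0,"az":0,"fingers":1},{"dx":0,"dy":0,"dz":-0.13,"ax":0,"ay":0,"az":0,"fingers":1},{"dx":0,"dy":0,"dz":-0.13,"ax":0,"ay":0,"az":0,"fingers":1}]' 25
python3 - <<'E'
from fit import *
for n in("scene","top"):
    im,d,K,V=cam(n); P=cloud(d,K,V); X,Y,Z=np.moveaxis(P,-1,0)
    m=(d>0)&(abs(X-.56)<.035)&(abs(Y+.02)<.035)&(Z>.215)&(Z<.262); print(n,m.sum(),m.sum() and (P[m].min(0),P[m].max(0),np.median(P[m],0)))
E
python3 to.py .56 -.019 .3 0
```

```text
time: 11.35
tool_pos: [0.5572, 0.0551, 0.3047]
tcp_rot: [2.139, 2.29, 0.012]
wrist_force: [1.1, 0.4, -0.6]
width: 0.998
scene 88 (array([ 0.54951318, -0.02773093,  0.21520124]), array([ 0.57465341, -0.0049206 ,  0.26086647]), array([ 0.56824561, -0.01558573,  0.24423394]))
top 77 (array([ 0.54702273, -0.03189415,  0.21550607]), array([ 0.5690669 , -0.00738625,  0.25999781]), array([ 0.55635908, -0.02075516,  0.25387518]))
t 11.45 pos [0.5548 0.055  0.2999] yaw 3.9 F [-0.2 -0.1 -1.4] q6 -0.01 w 1.002
{'dx': -0.0742, 'dy': 0.0001, 'dz': -0.0, 'ax': 0.16, 'ay': 0.01, 'az': 3.9}
```

```bash
python3 -m inch '[{"dx":-0.037,"dy":0,"dz":0,"ax":0,"ay":0,"az":3.9,"fingers":1},{"dx":-0.0735,"dy":0,"dz":0,"ax":0,"ay":0,"az":3.9,"fingers":1},{"dx":-0.0735,"dy":0,"dz":0.03,"ax":0,"ay":0,"az":3.9,"fingers":1},{"dx":-0.0735,"dy":0,"dz":0.06,"ax":0,"ay":0,"az":3.9,"fingers":1},{"dx":-0.0735,"dy":0,"dz":0.081,"ax":0,"ay":0,"az":3.9,"fingers":1},{"dx":-0.0735,"dy":0,"dz":0.081,"ax":0,"ay":0,"az":3.9,"fingers":1},{"dx":-0.0735,"dy":0,"dz":0.081,"ax":0,"ay":0,"az":3.9,"fingers":-1},{"dx":-0.0735,"dy":0,"dz":0.081,"ax":0,"ay":0,"az":3.9,"fingers":-1},{"dx":-0.0735,"dy":0,"dz":0.081,"ax":0,"ay":0,"az":3.9,"fingers":-1},{"dx":-0.0735,"dy":0,"dz":0.081,"ax":0,"ay":0,"az":3.9,"fingers":-1},{"dx":-0.0735,"dy":0,"dz":0.081,"ax":0,"ay":0,"az":3.9,"fingers":-1},{"dx":-0.0735,"dy":0,"dz":0.081,"ax":0,"ay":0,"az":3.9,"fingers":-1}]' 25
python3 to.py .56 -.019 .219 0
```

```text
time: 12.95
tool_pos: [0.5605, -0.0187, 0.2198]
tcp_rot: [2.219, 2.219, 0.004]
wrist_force: [0.3, -1.6, 3.6]
width: 0.286
t 12.95 pos [ 0.5605 -0.0187  0.2198] yaw 0.0 F [ 0.3 -1.6  3.6] q6 -0.08 w 0.286
{'dx': -0.0003, 'dy': -0.0005, 'dz': 0.0007, 'ax': 0.24, 'ay': 0.04, 'az': 0.0}
```

```bash
cat > circ.py <<'E'
import sys,numpy as np
from workcell import bot
cx,cy,step,n=map(float,sys.argv[1:5]); s=bot.read_state(); p=s["tool_pos"]; a0=np.degrees(np.arctan2(p[1]-cy,p[0]-cx))
print("phi0",round(a0,1),"r",round(np.hypot(p[0]-cx,p[1]-cy),4),"F",np.round(s["wrist_force"],1),"z",p[2],"t",s["time"])
for i in range(1,int(n)+1):
    a=np.radians(a0+i*step if i*abs(step)<1e9 else 0)
    print('{"dx":%.3f,"dy":%.3f,"dz":0,"ax":0,"ay":0,"az":0,"fingers":-1},'%(cy+.075*np.sin(a)-p[1],cx+.075*np.cos(a)-p[0]),end="")
print()
E
python3 circ.py .5552 .056 -12 9
```

```text
phi0 -85.9 r 0.0749 F [ 0.3 -1.6  3.6] z 0.21975144801721824 t 12.95
{"dx":0.000,"dy":-0.016,"dz":0,"ax":0,"ay":0,"az":0,"fingers":-1},{"dx":0.004,"dy":-0.031,"dz":0,"ax":0,"ay":0,"az":0,"fingers":-1},{"dx":0.011,"dy":-0.045,"dz":0,"ax":0,"ay":0,"az":0,"fingers":-1},{"dx":0.021,"dy":-0.057,"dz":0,"ax":0,"ay":0,"az":0,"fingers":-1},{"dx":0.033,"dy":-0.067,"dz":0,"ax":0,"ay":0,"az":0,"fingers":-1},{"dx":0.046,"dy":-0.075,"dz":0,"ax":0,"ay":0,"az":0,"fingers":-1},{"dx":0.062,"dy":-0.079,"dz":0,"ax":0,"ay":0,"az":0,"fingers":-1},{"dx":0.077,"dy":-0.080,"dz":0,"ax":0,"ay":0,"az":0,"fingers":-1},{"dx":0.093,"dy":-0.078,"dz":0,"ax":0,"ay":0,"az":0,"fingers":-1},
```

```bash
python3 -m inch '[{"dx":0.000,"dy":-0.016,"dz":0,"ax":0,"ay":0,"az":0,"fingers":-1},{"dx":0.004,"dy":-0.031,"dz":0,"ax":0,"ay":0,"az":0,"fingers":-1},{"dx":0.011,"dy":-0.045,"dz":0,"ax":0,"ay":0,"az":0,"fingers":-1},{"dx":0.021,"dy":-0.057,"dz":0,"ax":0,"ay":0,"az":0,"fingers":-1},{"dx":0.021,"dy":-0.057,"dz":0,"ax":0,"ay":0,"az":0,"fingers":-1}]'; python3 circ.py .5552 .056 -12 10
```

```text
time: 13.58
tool_pos: [0.5032, 0.0027, 0.2198]
tcp_rot: [2.217, 2.219, 0.006]
wrist_force: [3.3, -1.5, 1.7]
width: 0.285
phi0 -134.2 r 0.0745 F [ 3.3 -1.5  1.7] z 0.21982272132457312 t 13.575
{"dx":0.012,"dy":-0.010,"dz":0,"ax":0,"ay":0,"az":0,"fingers":-1},{"dx":0.026,"dy":-0.018,"dz":0,"ax":0,"ay":0,"az":0,"fingers":-1},{"dx":0.041,"dy":-0.022,"dz":0,"ax":0,"ay":0,"az":0,"fingers":-1},{"dx":0.056,"dy":-0.023,"dz":0,"ax":0,"ay":0,"az":0,"fingers":-1},{"dx":0.072,"dy":-0.021,"dz":0,"ax":0,"ay":0,"az":0,"fingers":-1},{"dx":0.087,"dy":-0.015,"dz":0,"ax":0,"ay":0,"az":0,"fingers":-1},{"dx":0.100,"dy":-0.007,"dz":0,"ax":0,"ay":0,"az":0,"fingers":-1},{"dx":0.111,"dy":0.004,"dz":0,"ax":0,"ay":0,"az":0,"fingers":-1},{"dx":0.120,"dy":0.017,"dz":0,"ax":0,"ay":0,"az":0,"fingers":-1},{"dx":0.126,"dy":0.032,"dz":0,"ax":0,"ay":0,"az":0,"fingers":-1},
```

Forces are small (≈4 N, as the screw should need). Continue.

```bash
python3 -m inch '[{"dx":0.012,"dy":-0.010,"dz":0,"ax":0,"ay":0,"az":0,"fingers":-1},{"dx":0.026,"dy":-0.018,"dz":0,"ax":0,"ay":0,"az":0,"fingers":-1},{"dx":0.041,"dy":-0.022,"dz":0,"ax":0,"ay":0,"az":0,"fingers":-1},{"dx":0.056,"dy":-0.023,"dz":0,"ax":0,"ay":0,"az":0,"fingers":-1},{"dx":0.072,"dy":-0.021,"dz":0,"ax":0,"ay":0,"az":0,"fingers":-1},{"dx":0.087,"dy":-0.015,"dz":0,"ax":0,"ay":0,"az":0,"fingers":-1},{"dx":0.100,"dy":-0.007,"dz":0,"ax":0,"ay":0,"az":0,"fingers":-1},{"dx":0.111,"dy":0.004,"dz":0,"ax":0,"ay":0,"az":0,"fingers":-1},{"dx":0.120,"dy":0.017,"dz":0,"ax":0,"ay":0,"az":0,"fingers":-1},{"dx":0.126,"dy":0.032,"dz":0,"ax":0,"ay":0,"az":0,"fingers":-1}]'; python3 circ.py .5552 .056 -12 20
```

```text
time: 14.82
tool_pos: [0.5321, 0.1289, 0.2196]
tcp_rot: [-2.22, -2.222, 0.003]
wrist_force: [-6.2, -0.4, 6.1]
width: 0.287
phi0 107.6 r 0.0765 F [-6.2 -0.4  6.1] z 0.21958726208164708 t 14.825
{"dx":0.002,"dy":0.016,"dz":0,"ax":0,"ay":0,"az":0,"fingers":-1},{"dx":0.002,"dy":0.031,"dz":0,"ax":0,"ay":0,"az":0,"fingers":-1},{"dx":-0.002,"dy":0.047,"dz":0,"ax":0,"ay":0,"az":0,"fingers":-1},{"dx":-0.008,"dy":0.061,"dz":0,"ax":0,"ay":0,"az":0,"fingers":-1},{"dx":-0.018,"dy":0.074,"dz":0,"ax":0,"ay":0,"az":0,"fingers":-1},{"dx":-0.029,"dy":0.084,"dz":0,"ax":0,"ay":0,"az":0,"fingers":-1},{"dx":-0.043,"dy":0.092,"dz":0,"ax":0,"ay":0,"az":0,"fingers":-1},{"dx":-0.058,"dy":0.097,"dz":0,"ax":0,"ay":0,"az":0,"fingers":-1},{"dx":-0.074,"dy":0.098,"dz":0,"ax":0,"ay":0,"az":0,"fingers":-1},{"dx":-0.089,"dy":0.096,"dz":0,"ax":0,"ay":0,"az":0,"fingers":-1},{"dx":-0.104,"dy":0.091,"dz":0,"ax":0,"ay":0,"az":0,"fingers":-1},{"dx":-0.117,"dy":0.083,"dz":0,"ax":0,"ay":0,"az":0,"fingers":-1},{"dx":-0.129,"dy":0.073,"dz":0,"ax":0,"ay":0,"az":0,"fingers":-1},{"dx":-0.138,"dy":0.060,"dz":0,"ax":0,"ay":0,"az":0,"fingers":-1},{"dx":-0.144,"dy":0.046,"dz":0,"ax":0,"ay":0,"az":0,"fingers":-1},{"dx":-0.148,"dy":0.030,"dz":0,"ax":0,"ay":0,"az":0,"fingers":-1},{"dx":-0.147,"dy":0.015,"dz":0,"ax":0,"ay":0,"az":0,"fingers":-1},{"dx":-0.144,"dy":-0.001,"dz":0,"ax":0,"ay":0,"az":0,"fingers":-1},{"dx":-0.138,"dy":-0.015,"dz":0,"ax":0,"ay":0,"az":0,"fingers":-1},{"dx":-0.128,"dy":-0.028,"dz":0,"ax":0,"ay":0,"az":0,"fingers":-1},
```

```bash
python3 -m inch '[{"dx":0.002,"dy":0.016,"dz":0,"ax":0,"ay":0,"az":0,"fingers":-1},{"dx":0.002,"dy":0.031,"dz":0,"ax":0,"ay":0,"az":0,"fingers":-1},{"dx":-0.002,"dy":0.047,"dz":0,"ax":0,"ay":0,"az":0,"fingers":-1},{"dx":-0.008,"dy":0.061,"dz":0,"ax":0,"ay":0,"az":0,"fingers":-1},{"dx":-0.018,"dy":0.074,"dz":0,"ax":0,"ay":0,"az":0,"fingers":-1},{"dx":-0.029,"dy":0.084,"dz":0,"ax":0,"ay":0,"az":0,"fingers":-1},{"dx":-0.043,"dy":0.092,"dz":0,"ax":0,"ay":0,"az":0,"fingers":-1},{"dx":-0.058,"dy":0.097,"dz":0,"ax":0,"ay":0,"az":0,"fingers":-1},{"dx":-0.074,"dy":0.098,"dz":0,"ax":0,"ay":0,"az":0,"fingers":-1},{"dx":-0.089,"dy":0.096,"dz":0,"ax":0,"ay":0,"az":0,"fingers":-1},{"dx":-0.104,"dy":0.091,"dz":0,"ax":0,"ay":0,"az":0,"fingers":-1},{"dx":-0.117,"dy":0.083,"dz":0,"ax":0,"ay":0,"az":0,"fingers":-1},{"dx":-0.129,"dy":0.073,"dz":0,"ax":0,"ay":0,"az":0,"fingers":-1},{"dx":-0.138,"dy":0.060,"dz":0,"ax":0,"ay":0,"az":0,"fingers":-1},{"dx":-0.144,"dy":0.046,"dz":0,"ax":0,"ay":0,"az":0,"fingers":-1},{"dx":-0.148,"dy":0.030,"dz":0,"ax":0,"ay":0,"az":0,"fingers":-1},{"dx":-0.147,"dy":0.015,"dz":0,"ax":0,"ay":0,"az":0,"fingers":-1},{"dx":-0.144,"dy":-0.001,"dz":0,"ax":0,"ay":0,"az":0,"fingers":-1},{"dx":-0.138,"dy":-0.015,"dz":0,"ax":0,"ay":0,"az":0,"fingers":-1},{"dx":-0.128,"dy":-0.028,"dz":0,"ax":0,"ay":0,"az":0,"fingers":-1}]'; python3 circ.py .5552 .056 -12 20
cat > ht.py <<'E'
from h import *
for n in("top","scene"):
    D=[cam(n) for _ in range(3)]; K,V=D[0][2:]
    P=np.mean([cloud(e[1],K,V) for e in D],0); ok=np.all([e[1]>0 for e in D],0)
    a=np.radians(-14.4); ex=np.array([np.cos(a),np.sin(a)]); ey=np.array([-ex[1],ex[0]])
    c=np.array([.5552,.0565]); u=(P[...,:2]-c)@ex; v=(P[...,:2]-c)@ey; Z=P[...,2]
    led=ok&(abs(u)<.05)&(v>.285)&(v<.37)&(Z>.13)&(Z<.155)
    zl=np.median(Z[led]); print(n,"ledge",round(zl,4),led.sum())
    b=ok&(abs(u)<.045)&(v>.2)&(v<.31)
    for lo in np.arange(.215,.30,.004):
        m=b&(v>=lo)&(v<lo+.004)
        if m.sum()>3: print("  v%.3f n%d med %.4f max %.4f"%(lo,m.sum(),np.median(Z[m]),Z[m].max()))
    # side rims
    m=ok&(abs(abs(u)-.0575)<.004)&(v>.06)&(v<.24)&(Z>.08); print("  side rim",m.sum(),np.round(np.percentile(Z[m],[25,50,75]),4) if m.sum() else "")
E
python3 ht.py
```

```text
time: 17.32
tool_pos: [0.5054, 0.0008, 0.2201]
tcp_rot: [2.219, 2.22, 0.002]
wrist_force: [7.8, 1.1, -2.2]
width: 0.288
phi0 -132.0 r 0.0744 F [ 7.8  1.1 -2.2] z 0.2200877639941916 t 17.325
{"dx":0.011,"dy":-0.011,"dz":0,"ax":0,"ay":0,"az":0,"fingers":-1},{"dx":0.025,"dy":-0.019,"dz":0,"ax":0,"ay":0,"az":0,"fingers":-1},{"dx":0.040,"dy":-0.024,"dz":0,"ax":0,"ay":0,"az":0,"fingers":-1},{"dx":0.055,"dy":-0.025,"dz":0,"ax":0,"ay":0,"az":0,"fingers":-1},{"dx":0.071,"dy":-0.024,"dz":0,"ax":0,"ay":0,"az":0,"fingers":-1},{"dx":0.086,"dy":-0.019,"dz":0,"ax":0,"ay":0,"az":0,"fingers":-1},{"dx":0.099,"dy":-0.011,"dz":0,"ax":0,"ay":0,"az":0,"fingers":-1},{"dx":0.111,"dy":-0.000,"dz":0,"ax":0,"ay":0,"az":0,"fingers":-1},{"dx":0.120,"dy":0.012,"dz":0,"ax":0,"ay":0,"az":0,"fingers":-1},{"dx":0.127,"dy":0.027,"dz":0,"ax":0,"ay":0,"az":0,"fingers":-1},{"dx":0.130,"dy":0.042,"dz":0,"ax":0,"ay":0,"az":0,"fingers":-1},{"dx":0.130,"dy":0.058,"dz":0,"ax":0,"ay":0,"az":0,"fingers":-1},{"dx":0.127,"dy":0.073,"dz":0,"ax":0,"ay":0,"az":0,"fingers":-1},{"dx":0.120,"dy":0.087,"dz":0,"ax":0,"ay":0,"az":0,"finge
[... 1358 characters left out ...]
v0.227 n21 med 0.0652 max 0.0701
  v0.231 n22 med 0.0663 max 0.0693
  v0.235 n21 med 0.0667 max 0.0706
  v0.239 n22 med 0.0657 max 0.0696
  v0.243 n23 med 0.0655 max 0.0699
  v0.247 n10 med 0.0136 max 0.0673
  v0.251 n42 med 0.1261 max 0.1308
  v0.255 n42 med 0.1282 max 0.1315
  v0.259 n49 med 0.1284 max 0.1318
  v0.263 n49 med 0.1254 max 0.1317
  v0.267 n16 med 0.0126 max 0.0142
  v0.271 n22 med 0.0143 max 0.1430
  v0.275 n38 med 0.1425 max 0.1459
  v0.279 n44 med 0.1419 max 0.1463
  v0.283 n41 med 0.1426 max 0.1459
  v0.287 n44 med 0.1418 max 0.1457
  v0.291 n34 med 0.1424 max 0.1455
  v0.295 n28 med 0.1438 max 0.1457
  v0.299 n29 med 0.1430 max 0.1459
  side rim 328 [0.1078 0.1276 0.1294]
```

```bash
python3 -m inch '[{"dx":0.011,"dy":-0.011,"dz":0,"ax":0,"ay":0,"az":0,"fingers":-1},{"dx":0.025,"dy":-0.019,"dz":0,"ax":0,"ay":0,"az":0,"fingers":-1},{"dx":0.040,"dy":-0.024,"dz":0,"ax":0,"ay":0,"az":0,"fingers":-1},{"dx":0.055,"dy":-0.025,"dz":0,"ax":0,"ay":0,"az":0,"fingers":-1},{"dx":0.071,"dy":-0.024,"dz":0,"ax":0,"ay":0,"az":0,"fingers":-1},{"dx":0.086,"dy":-0.019,"dz":0,"ax":0,"ay":0,"az":0,"fingers":-1},{"dx":0.099,"dy":-0.011,"dz":0,"ax":0,"ay":0,"az":0,"fingers":-1},{"dx":0.111,"dy":0,"dz":0,"ax":0,"ay":0,"az":0,"fingers":-1},{"dx":0.120,"dy":0.012,"dz":0,"ax":0,"ay":0,"az":0,"fingers":-1},{"dx":0.127,"dy":0.027,"dz":0,"ax":0,"ay":0,"az":0,"fingers":-1},{"dx":0.130,"dy":0.042,"dz":0,"ax":0,"ay":0,"az":0,"fingers":-1},{"dx":0.130,"dy":0.058,"dz":0,"ax":0,"ay":0,"az":0,"fingers":-1},{"dx":0.127,"dy":0.073,"dz":0,"ax":0,"ay":0,"az":0,"fingers":-1},{"dx":0.120,"dy":0.087,"dz":0,"ax":0,"ay":0,"az":0,"fingers":-1},{"dx":0.111,"dy":0.100,"dz":0,"ax":0,"ay":0,"az":0,"fingers":-1},{"dx":0.099,"dy":0.111,"dz":0,"ax":0,"ay":0,"az":0,"fingers":-1},{"dx":0.086,"dy":0.118,"dz":0,"ax":0,"ay":0,"az":0,"fingers":-1},{"dx":0.071,"dy":0.123,"dz":0,"ax":0,"ay":0,"az":0,"fingers":-1},{"dx":0.055,"dy":0.125,"dz":0,"ax":0,"ay":0,"az":0,"fingers":-1},{"dx":0.040,"dy":0.123,"dz":0,"ax":0,"ay":0,"az":0,"fingers":-1}]'; python3 circ.py .5552 .056 -10 9
cat > ht.py <<'E'
from h import *
a=np.radians(-14.4); ex=np.array([np.cos(a),np.sin(a)]); ey=np.array([-ex[1],ex[0]]); c=np.array([.5552,.0565])
for n in("top","scene"):
    D=[cam(n) for _ in range(4)]; K,V=D[0][2:]
    P=np.mean([cloud(e[1],K,V) for e in D],0); ok=np.all([e[1]>0 for e in D],0)
    u=(P[...,:2]-c)@ex; v=(P[...,:2]-c)@ey; Z=P[...,2]
    lo=.277 if n=="scene" else .275
    led=ok&(abs(u)<.05)&(v>lo)&(v<lo+.03)&(abs(Z-.143)<.006)
    rim=ok&(abs(u)<.05)&(v>.252)&(v<.263)&(Z>.12); z0=np.median(Z[rim]); rim&=abs(Z-z0)<.004
    far=np.median(Z[led]); print(n,"ledge %.4f mean %.4f n%d rim %.4f mean %.4f n%d diff %.4f"%(far,Z[led].mean(),led.sum(),np.median(Z[rim]),Z[rim].mean(),rim.sum(),far-np.median(Z[rim])))
E
python3 ht.py
```

```text
time: 20.12
tool_pos: [0.6289, 0.042, 0.2202]
tcp_rot: [-2.22, -2.221, -0.004]
wrist_force: [4.2, 4.4, 1.6]
width: 0.288
phi0 -10.7 r 0.075 F [4.2 4.4 1.6] z 0.22015833620155423 t 20.125
{"dx":-0.013,"dy":-0.004,"dz":0,"ax":0,"ay":0,"az":0,"fingers":-1},{"dx":-0.024,"dy":-0.009,"dz":0,"ax":0,"ay":0,"az":0,"fingers":-1},{"dx":-0.035,"dy":-0.017,"dz":0,"ax":0,"ay":0,"az":0,"fingers":-1},{"dx":-0.044,"dy":-0.026,"dz":0,"ax":0,"ay":0,"az":0,"fingers":-1},{"dx":-0.051,"dy":-0.037,"dz":0,"ax":0,"ay":0,"az":0,"fingers":-1},{"dx":-0.057,"dy":-0.049,"dz":0,"ax":0,"ay":0,"az":0,"fingers":-1},{"dx":-0.060,"dy":-0.062,"dz":0,"ax":0,"ay":0,"az":0,"fingers":-1},{"dx":-0.061,"dy":-0.075,"dz":0,"ax":0,"ay":0,"az":0,"fingers":-1},{"dx":-0.060,"dy":-0.088,"dz":0,"ax":0,"ay":0,"az":0,"fingers":-1},
top ledge 0.1433 mean 0.1434 n304 rim 0.1391 mean 0.1391 n110 diff 0.0042
scene ledge 0.1433 mean 0.1432 n234 rim 0.1389 mean 0.1388 n84 diff 0.0044
```

```bash
python3 -m inch '[{"dx":-0.013,"dy":-0.004,"dz":0,"ax":0,"ay":0,"az":0,"fingers":-1},{"dx":-0.024,"dy":-0.009,"dz":0,"ax":0,"ay":0,"az":0,"fingers":-1},{"dx":-0.035,"dy":-0.017,"dz":0,"ax":0,"ay":0,"az":0,"fingers":-1},{"dx":-0.044,"dy":-0.026,"dz":0,"ax":0,"ay":0,"az":0,"fingers":-1},{"dx":-0.051,"dy":-0.037,"dz":0,"ax":0,"ay":0,"az":0,"fingers":-1},{"dx":-0.057,"dy":-0.049,"dz":0,"ax":0,"ay":0,"az":0,"fingers":-1},{"dx":-0.060,"dy":-0.062,"dz":0,"ax":0,"ay":0,"az":0,"fingers":-1},{"dx":-0.061,"dy":-0.075,"dz":0,"ax":0,"ay":0,"az":0,"fingers":-1},{"dx":-0.060,"dy":-0.088,"dz":0,"ax":0,"ay":0,"az":0,"fingers":-1},{"dx":-0.060,"dy":-0.088,"dz":0,"ax":0,"ay":0,"az":0,"fingers":-1}]'; python3 ht.py; python3 circ.py .5552 .056 -6 3
```

```text
time: 21.78
tool_pos: [0.54, -0.0172, 0.2195]
tcp_rot: [-2.219, -2.22, -0.003]
wrist_force: [3.6, 6.0, -2.0]
width: 0.288
top ledge 0.1433 mean 0.1433 n303 rim 0.1432 mean 0.1432 n105 diff 0.0000
scene ledge 0.1432 mean 0.1432 n229 rim 0.1428 mean 0.1426 n85 diff 0.0004
phi0 -101.6 r 0.0749 F [ 3.4  5.7 -0. ] z 0.21937462348968098 t 22.175
{"dx":0.002,"dy":-0.008,"dz":0,"ax":0,"ay":0,"az":0,"fingers":-1},{"dx":0.005,"dy":-0.015,"dz":0,"ax":0,"ay":0,"az":0,"fingers":-1},{"dx":0.008,"dy":-0.022,"dz":0,"ax":0,"ay":0,"az":0,"fingers":-1},
```

Both cameras agree within 0–0.4 mm; I add about 5° and release, rising straight up.

```bash
python3 -m inch '[{"dx":0.001,"dy":-0.006,"dz":0,"ax":0,"ay":0,"az":0,"fingers":-1},{"dx":0.001,"dy":-0.006,"dz":0,"ax":0,"ay":0,"az":0,"fingers":-1},{"dx":0.001,"dy":-0.005,"dz":0,"ax":0,"ay":0,"az":0,"fingers":1},{"dx":0.001,"dy":-0.005,"dz":0,"ax":0,"ay":0,"az":0,"fingers":1},{"dx":0.001,"dy":-0.005,"dz":0,"ax":0,"ay":0,"az":0,"fingers":1},{"dx":0.001,"dy":-0.005,"dz":0,"ax":0,"ay":0,"az":0,"fingers":1},{"dx":0.001,"dy":-0.005,"dz":-0.03,"ax":0,"ay":0,"az":0,"fingers":1},{"dx":0.001,"dy":-0.005,"dz":-0.08,"ax":0,"ay":0,"az":0,"fingers":1},{"dx":-0.05,"dy":-0.005,"dz":-0.13,"ax":0,"ay":0,"az":0,"fingers":1},{"dx":-0.11,"dy":-0.005,"dz":-0.13,"ax":0,"ay":0,"az":0,"fingers":1},{"dx":-0.17,"dy":-0.005,"dz":-0.13,"ax":0,"ay":0,"az":0,"fingers":1},{"dx":-0.22,"dy":-0.005,"dz":-0.13,"ax":0,"ay":0,"az":0,"fingers":1},{"dx":-0.22,"dy":-0.005,"dz":-0.13,"ax":0,"ay":0,"az":0,"fingers":1}]'; python3 ht.py
python3 - <<'E'
from fit import *
t=[]
for n in("top","scene"):
    im,d,K,V=cam(n); P=cloud(d,K,V); X,Y,Z=np.moveaxis(P,-1,0)
    m=(d>0)&(np.hypot(X-.555,Y-.056)<.017)&(Z>.17)&(Z<.24); print(n,"hub top z",np.median(Z[m]),m.sum())
    m=(d>0)&(abs(X-.54)<.04)&(abs(Y+.018)<.03)&(Z>.246)&(Z<.27); print("knob top",np.median(P[m],0),m.sum())
    u=proj((.58,.12,.15),K,V).astype(int); c=im[u[1]-75:u[1]+75,u[0]-100:u[0]+100]
    t.append(cv2.convertScaleAbs(cv2.resize(c,(400,300),interpolation=cv2.INTER_CUBIC),alpha=1.6))
cv2.imwrite("pics/end.png",np.hstack(t))
E
```

```text
time: 23.8
tool_pos: [0.5347, -0.2412, 0.3482]
tcp_rot: [-2.224, -2.214, 0.001]
wrist_force: [-0.7, 1.0, 0.5]
width: 0.997
top ledge 0.1433 mean 0.1432 n295 rim 0.1433 mean 0.1432 n107 diff -0.0000
scene ledge 0.1432 mean 0.1432 n232 rim 0.1427 mean 0.1427 n82 diff 0.0005
top hub top z 0.20647328865880543 104
knob top [ 0.53424835 -0.01612573  0.25466531] 56
scene hub top z 0.20572936405812534 61
knob top [ 0.54227507 -0.01353375  0.25402852] 41
```

View pics/end.png

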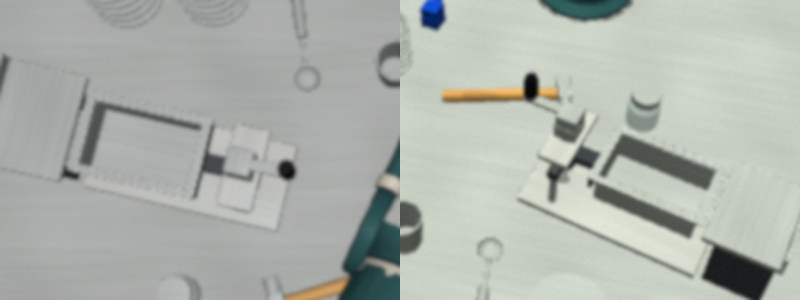

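The view shows the crank seated (top px (240,160), knob (287,170)), the pan level with the ledge, the other things in place and the gripper clear.

```bash
python3 -c "
from workcell import bot
print(bot.finish_job())"
```

```text
the job is handed in; nothing more can be done
None
```

The pan's rim is now flush with the ledge and the crank is left seated on the screw. I handed the job in at about 24 s on the robot's clock; it reports no verdict.

- **Fitting the crank:** I gripped the steel crank by its hub and turned it to the stub's angle as seen from above, about 4°. The socket went over the stub without catching. It came to rest on the collar with about 10 N of contact, at the height expected for fully home.
- **Winding:** I held the knob with a 25 N grip and wound it clockwise about 740°, just over two turns. Forces read at the stops stayed below about 10 N.

**Last checks, after letting go:**
- **Rim and ledge:** the top camera shows no difference between them. The scene camera puts the rim 0.5 mm below the ledge, so the two disagree by 0.5 mm.
- **Crank seated:** the top of the hub is at 0.206 m, where 0.207 m is expected for fully home.
- **Surroundings:** the gripper is clear of everything. In the final crops the mallet, ladle and jar stand where they were; the cup shows only in part. The oil bottle and both bowl piles were outside the crops, so I did not recheck them.

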